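# Gauge the tall sleeve and show its flange to the inspection camera

## Robot

A 6-joint arm with a two-finger parallel gripper is mounted at the origin on a cart in front of the work surface, level with it; the furniture and walls round the work are solid. World frame = base frame: x ahead of the robot, y to its left, z up, the work surface at z = 0. Lengths are in mm, angles in rad, forces in N, time in s.
With the tool pointing down it reaches from about 275 to 1000 mm from the base axis. Payload 8.4 kg.
Tool frame: the origin (TCP) lies between the finger pads; the fingertips stand r.finger_overhang ahead of it and the grasp point (between the pads) is the TCP (r.finger_overhang is the distance from the TCP to the fingertips, in mm); z points along the fingers, y is the line along which they close (so a half turn about z gives the same grasp; the last joint's range is limited). The gripper opens to 85 mm and grips with 20 to 120 N. Pads are 22 mm wide; open, the fingers measure 114 mm over their backs; the gripper's body (76 mm by 85 mm) begins 54 mm behind the grasp point. The pads swing forward as they close: fully open they stand 13 mm farther back than shut.
Start: joints at [-1.22, 0.353, 1.633, -0, 1.155, -0.002], TCP at [215.953, -586.509, 250.281] pointing down, gripper open.
Joint ranges: [-2.63, 2.63], [-0.92, 2.1], [0.06, 2.66], [-1.3, 4.44], [0, 2.69], [-3.02, 3.02]. Speed limits (rad/s): [2.22, 2.22, 2.79, 3.14, 3.14, 3.14].

## Interface

Orientations are given as [roll, pitch, yaw] about the fixed x, y, z axes, in that order (R = Rz(yaw) Ry(pitch) Rx(roll)).
In Python, from rig import r, cams, sign_off gives the robot as it stands.
- The arm moves only by the shell command python3 -m crank 'ROWS' [FORCE]. ROWS is JSON, a list of rows, each a list of 7 numbers: the shift along the tool's x, y, z in m, then the turn, a rotation vector about the tool's x, y, z in rad, then the closure, from 0 (fully open) to 1 (shut). In form: [[dx, dy, dz, ax, ay, az, gripper], ...]. A call has 1 to 5 rows; each row is the pose to reach, as a shift and turn from the pose commanded when the call began, along the tool's axes at that moment; what a row does not reach only later rows make up. A row lasts 1/10 s, in which the tool goes at most 50 mm and 8.59 degrees, less where a joint would pass 70% of its speed; a pose out of reach is approached as far as the arm can. A call with a gripper value outside its range is refused whole. The fingers move at their own pace and stop on an object; FORCE is the grip in N (left out, the last holds). Time passes only in rows, so rows that repeat a pose let the fingers close. It gives the time, the measured TCP pose, the force, the opening and the grip force at its end, in the units of the state.
- r.sense(): the state, without advancing time (a new reading comes with each control period).
- cams.grab_frame(name): name is "scene" or "top" or "wrist"; returns a dict with "image" (480x640x3 uint8, red, green, blue), "fx", "fy", "cx", "cy" (pixels), "position" and "orientation" of the camera in the world. Camera axes: x right, y down, z forward; pixel columns grow to the right and rows downward; lengths in mm; the calibration is good to about 2 mm. A picture is of the moment at which its call begins. There is no depth.
- sign_off(): hands the job in; it is judged then, once.
The state is a dict: "clock": time; "qpos": joint angles; "qvel": joint speeds; "joint_efforts": joint torques, N m; "eef_pos": TCP position; "tcp_rot": TCP orientation; "contact_force": force on the tool from outside, world axes, zero at the start; "wrist_torque": the same for the moment, N m; "opening": opening from 0.0 (shut) to 1.0 (fully open); "grasp_force": force on a finger pad.
Only numpy, scipy, OpenCV 4.12 (cv2) and the standard library are available. Lean on these libraries where they do the work, as an engineer would, in place of code of your own. Each camera call takes 0.05 s, during which the arm holds its last target. There are 200 camera calls.

## Task

Test-fit the tall flanged sleeve: slide it all the way down the upright gauge pin until its flange sits on the gauge plate, then draw it off again and hold it up to the tilted inspection camera, with the middle of its flange face on the lens axis about 60 mm in front of the lens and the flange square to the lens. Finish holding it still there in the gripper, touching nothing else. Leave the two short sleeves, the mandrel, the weight and the wire spool standing where they are.

Things in the scene. Friction and masses are not known exactly. Their poses are not given: they have to be found in the camera images.
- tall_sleeve: The part to gauge: plain steel flanged sleeve, 50 mm tall, standing flange down on the bench. Flange at its foot 40 mm diameter and 6 mm thick, barrel above it 29 mm diameter, open through bore 17 mm diameter, 0.12 kg. Origin: centre of the flange's flat underside (the flange face); z along the bore, from the flange towards the other end (up at the start).
- short_sleeve_a: Like the tall sleeve (flange 40 mm, barrel 29 mm) but only 32 mm tall; not to be moved. Origin at the centre of its underside.
- short_sleeve_b: A second short sleeve, the same as the first, 32 mm tall; not to be moved. Origin at the centre of its underside.
- gauge: Fit gauge, fixed to the bench: dark steel plate 90 x 70 mm, 12 mm thick, with one upright steel pin 14 mm in diameter in its middle. The pin ends 56 mm above the plate's top; its last 11 mm taper to a nose of 5 mm diameter. Origin: centre of the plate's underside, on the bench; z up along the pin. The plate's long side is its x.
- gauge_seat (a point): Point on the pin's axis at the top face of the gauge plate, where the centre of the sleeve's flange face lies when the sleeve is fully down.
- inspection_camera: Small industrial camera fixed in a stand, black lens 33 mm in diameter on a grey 36 mm square body, leaning 30 degrees from upright so that it looks up and towards the robot. Origin: centre of the lens front, 125 mm above the bench; z is the lens axis, pointing out of the lens. The stand reaches about 80 mm behind the lens front; its base is 100 x 80 mm.
- view_point (a point): Point on the lens axis 60 mm in front of the lens, where the centre of the flange face is to be held.
- stepped_mandrel: Steel stepped mandrel standing on its 32 mm foot, 46 mm tall; bystander. Origin at the centre of its underside.
- brass_weight: Brass weight with a knob, 28 mm diameter, 27 mm tall; bystander. Origin at the centre of its underside.
- wire_spool: Spool of copper wire standing on end, 62 mm diameter, 56 mm tall; bystander. Origin at the centre of its underside.
There are look-alikes about, which are no part of the job. Leave any blue, red or yellow look-alike of the tall_sleeve alone.

How it is judged (in metres and radians):
On the way, in this order (a step that is already met when the one before it is completed fails the run):
1. the tall sleeve is fully down on the gauge pin, its flange on the plate (z of tall_sleeve in the frame of gauge_seat between -0.003 and 0.003 m and horizontal distance between tall_sleeve and gauge_seat below 0.004 m and angle between the z axis of tall_sleeve and the z axis of gauge, either way round below 0.1 rad), for 0.2 s.
2. the tall sleeve is drawn off above the pin, in the gripper (z of tall_sleeve in the frame of gauge_seat above 0.058 m and contact force between the fingers and tall_sleeve above 0.5 N), for 0.1 s.
At the end, for the whole second after the job is handed in: The centre of the tall sleeve's flange face is within 12 mm of the point on the lens axis 60 mm in front of the lens, the sleeve's bore is parallel to the lens axis within 8 degrees with the flange face towards the lens, and the sleeve is held still in the fingers without touching the camera (distance between tall_sleeve and view_point below 0.012 m and angle between the z axis of tall_sleeve and the z axis of inspection_camera, either way round below 0.14 rad and angle between tall_sleeve's own z axis and vertical below 1.2 rad and contact force between the fingers and tall_sleeve above 0.5 N and contact force between tall_sleeve and inspection_camera below 0.05 N and linear speed of tall_sleeve below 0.02 m/s and angular speed of tall_sleeve below 0.1 rad/s); the arm keeps its last pose, push and grip.
It fails at once if a short sleeve, the mandrel, the weight or the wire spool was moved by more than 15 mm or tipped (distance of any of short_sleeve_a, short_sleeve_b, stepped_mandrel, brass_weight, wire_spool from where it was at the start of the episode above 0.015 m or angle between any of short_sleeve_a, short_sleeve_b, stepped_mandrel, brass_weight, wire_spool's own z axis and vertical above 0.5 rad).
It also fails if it takes over 45 s, if anything falls off the work surface, if the arm or the gripper's body presses on something with over 40 N, if the wrist force passes 120 N, or if a joint passes its speed limit or range.

## Working session

There is one attempt and no reset: what is moved stays moved. The work goes in short steps, Python scripts to look and compute and a shell command to move; the robot and the scene stay as the last step left them, time stands still between calls to the robot, and variables do not carry over. Pictures are saved under pics/ and viewed, at most 10 in all, crops included, and the job is handed in when it is done.

```bash
ls; mkdir -p pics
python3 - <<'E'
from rig import r,cams
import cv2,numpy as np
for n in("scene","top"):
    f=cams.grab_frame(n); cv2.imwrite(f"pics/{n}0.png",f["image"][:,:,::-1])
    print(n,{k:np.round(v,4).tolist() for k,v in f.items() if k!="image"})
print(r.sense(), r.finger_overhang)
E
```

```text
pics
scene {'fx': 571.6506, 'fy': 571.6506, 'cx': 316.7894, 'cy': 233.0365, 'position': [56.6651, 660.1753, 767.1126], 'orientation': [-2.153, 0.0197, -2.6078]}
top {'fx': 579.4709, 'fy': 579.4709, 'cx': 324.7892, 'cy': 235.2949, 'position': [499.4213, -170.8939, 1080.1211], 'orientation': [-3.111, 0.0195, -1.599]}
{'clock': 0.1, 'qpos': array([-1.22035713e+00,  3.53599790e-01,  1.63407373e+00, -8.37424213e-06,
        1.15521217e+00, -2.39077402e-03]), 'qvel': array([ 0.00060161, -0.00318588, -0.00226746,  0.00053258, -0.00255856,
       -0.00068108]), 'joint_efforts': array([-9.29898706e-04, -6.06364775e+01, -3.42816532e+01, -2.28132376e-05,
        4.09790766e-03, -1.13457855e-05]), 'eef_pos': array([ 215.83179008, -586.10658145,  249.61771394]), 'tcp_rot': array([-3.14029960e+00,  4.56567109e-06,  3.52833357e-01]), 'contact_force': array([ 0.1425174 , -0.68499023, -1.19046229]), 'wrist_torque': array([-0.02079687,  0.01505982, -0.04533411]), 'grasp_force': 0.0, 'opening': 1.0002150716588571} 19.0
```

View pics/scene0.png

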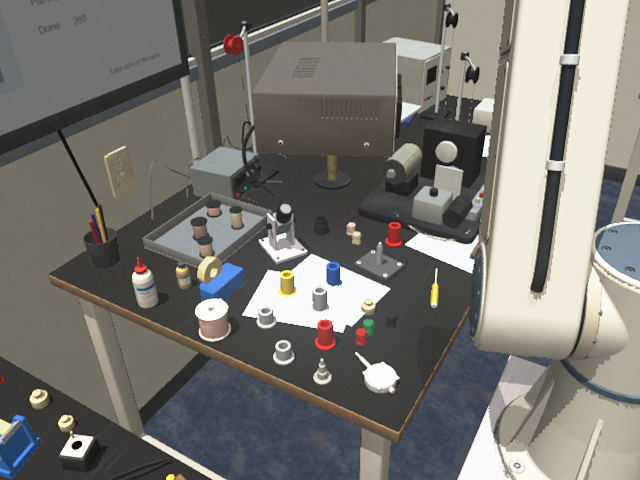

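View pics/top0.png

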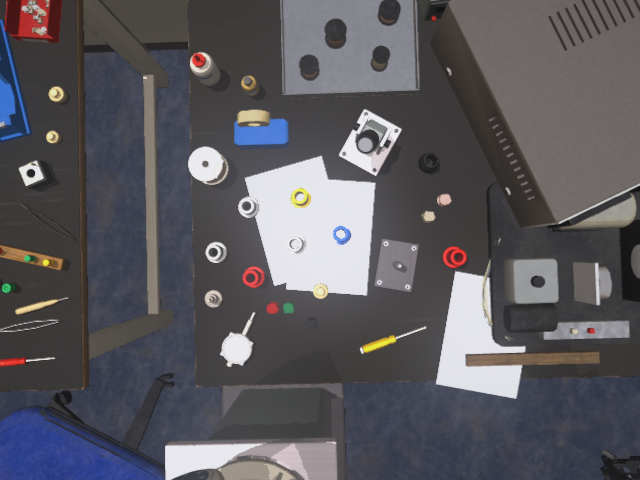

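The grey plain sleeves are at scene (320,298), (266,316) and (284,352), which match top (296,244), (248,207) and (216,252). The blue, yellow and red ones are look-alikes. (320,298) looks tallest, so I'll confirm it with an enlarged crop.

Run:
```python
import cv2,numpy as np
s=cv2.imread("pics/scene0.png");t=cv2.imread("pics/top0.png")
R=lambda a,k:cv2.resize(a,None,fx=k,fy=k,interpolation=cv2.INTER_CUBIC)
a=R(s[270:370,250:350],4) ; b=R(t[195:295,205:305],4)   # 400 x400 each
cv2.imwrite("pics/c1.png",np.hstack([a,b]))
a=R(s[190:290,250:350],3); a2=R(s[230:290,345:410],5)[:300,:300]; b=R(t[95:195,320:420],3); b2=R(t[230:300,365:435],4)[:280,:280]
b2=cv2.resize(b2,(300,300));a2=cv2.resize(a2,(300,300))
cv2.imwrite("pics/c2.png",np.vstack([np.hstack([a,b]),np.hstack([a2,b2])]))
```

```text
(no output)
```

View pics/c1.png

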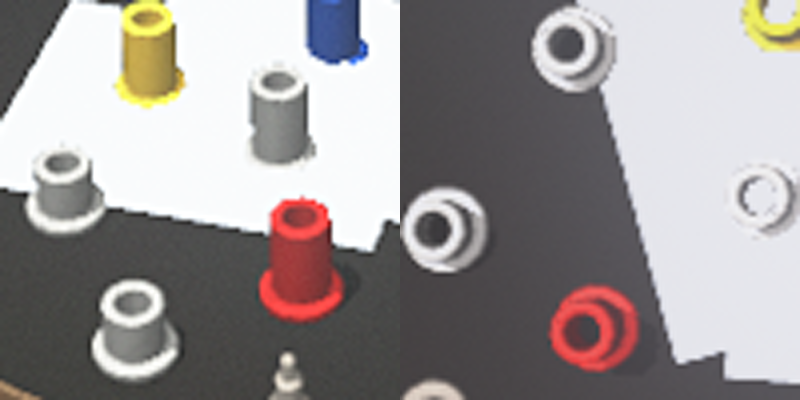

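View pics/c2.png

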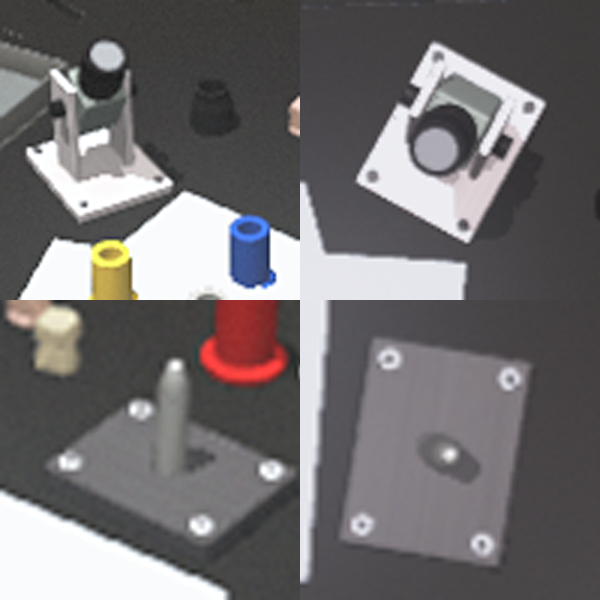

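The only plain steel one with the tall barrel is at scene (320,290) rim and top (295.5,244), standing on the paper, with its height about twice that of the two short greys. The pin tip is at scene (380.2,242.6) and top (399.8,265.9). The lens is at scene (285.7,208.7) and top (365,145).

```bash
cat > h.py <<'E'
import numpy as np
from rig import r,cams
from scipy.spatial.transform import Rotation as R
from scipy.optimize import least_squares
def ray(f,u,v):
    d=R.from_euler('xyz',f["orientation"]).apply([(u-f["cx"])/f["fx"],(v-f["cy"])/f["fy"],1.]); return np.array(f["position"]),d
def atz(f,u,v,z):
    p,d=ray(f,u,v); return p+d*(z-p[2])/d[2]
def proj(f,P):
    q=R.from_euler('xyz',f["orientation"]).inv().apply(np.asarray(P,float)-f["position"]); q=np.atleast_2d(q)
    return np.c_[f["fx"]*q[:,0]/q[:,2]+f["cx"],f["fy"]*q[:,1]/q[:,2]+f["cy"]]
def tri(rs):
    A=[np.eye(3)-np.outer(d,d)/(d@d) for p,d in rs]
    return np.linalg.solve(sum(A),sum(a@p for a,(p,d) in zip(A,rs)))
def toolrot(yaw,axis=(0,0,1)):   # tool z = -axis, tool x horizontal-ish at yaw
    z=-np.array(axis,float); x=np.array([np.cos(yaw),np.sin(yaw),0]); x-=z*(x@z); x/=np.linalg.norm(x)
    return R.from_matrix(np.c_[x,np.cross(z,x),z])
def go(P,Rt):
    s=r.sense(); Rc=R.from_euler('xyz',s["tcp_rot"])
    d=Rc.inv().apply(np.array(P)-s["eef_pos"])/1e3; w=(Rc.inv()*Rt).as_rotvec()
    print("shift m",d.round(4),"turn",w.round(4)); return d,w
def st():
    s=r.sense(); print({k:np.round(v,3).tolist() for k,v in s.items() if k in("clock","eef_pos","tcp_rot","contact_force","grasp_force","opening")})
E
python3 - <<'E'
from h import *
np.set_printoptions(precision=1,suppress=True)
S=cams.grab_frame("scene");T=cams.grab_frame("top")
for n,a,b,z in(("sleeve",(319.5,290),(295.5,244),50),("pin",(380.2,242.6),(399.8,265.9),68),("lens",(285.7,208.7),(365,145),125)):
    print(n,"tri",tri([ray(S,*a),ray(T,*b)]),"S",atz(S,*a,z),"T",atz(T,*b,z))
pl=np.array([atz(T,365+(x-300)/4.286,230+(y-300)/4.286,12) for x,y in((374,339),(532,363),(498,566),(341,540))]);print("plate",pl.mean(0),np.linalg.norm(pl-np.roll(pl,1,0),axis=1))
b=np.array([atz(T,320+(x-300)/3,95+y/3,8) for x,y in((433,42),(545,103),(470,242),(357,180))])
print("base",b.mean(0),np.linalg.norm(b-np.roll(b,-1,0),axis=1)); 
d=(b[2]-b[1]+b[3]-b[0]);print("az deg",np.degrees(np.arctan2(d[1],d[0])))
E
```

```text
sleeve tri [516.8 -99.3  46.8] S [514.  -96.4  50. ] T [517.5 -99.1  50. ]
pin tri [ 472.2 -282.1   66.5] S [ 469.7 -281.    68. ] T [ 473.9 -281.1   68. ]
lens tri [ 675.5 -224.7  123.9] S [ 672.8 -223.7  125. ] T [ 676.7 -223.8  125. ]
plate [ 473.5 -281.7   12. ] [87.3 68.4 88.1 67.9]
base [ 703.3 -240.5    8. ] [79.1 98.  79.8 98. ]
az deg 149.79679803181762
```

```bash
python3 -c "
from h import *
go([516,-98,215],toolrot(1.6))"
```

```text
shift m [ 0.4504 -0.3545  0.0351] turn [-8.0000e-04 -6.0000e-04 -1.2473e+00]
```

```bash
python3 -m crank '[[0.225,-0.177,0.018,0,0,-0.62,0.3],[0.225,-0.177,0.018,0,0,-0.62,0.3],[0.225,-0.177,0.018,0,0,-0.62,0.3],[0.225,-0.177,0.018,0,0,-0.62,0.3],[0.225,-0.177,0.018,0,0,-0.62,0.3]]' 40; python3 -c "
from h import *
go([516,-98,215],toolrot(1.6))"
```

```text
clock: 0.7
eef_pos: [347.3, -372.2, 234.5]
tcp_rot: [3.141, -0.0, 0.978]
contact_force: [1.4, -0.4, 0.9]
opening: 0.699
grasp_force: 0.0
shift m [ 0.3217 -0.0134  0.0195] turn [ 2.000e-04 -0.000e+00 -6.223e-01]
```

```bash
python3 -m crank '[[0.322,-0.013,0.019,0,0,-0.622,0.3],[0.322,-0.013,0.019,0,0,-0.622,0.3],[0.322,-0.013,0.019,0,0,-0.622,0.3],[0.322,-0.013,0.019,0,0,-0.622,0.3],[0.322,-0.013,0.019,0,0,-0.622,0.3]]'; python3 -m crank '[[0.044,0,0,0,0,0,0.3],[0.044,0,0,0,0,0,0.3],[0.044,0,0,0,0,0,0.3]]'
python3 - <<'E'
from h import *
import cv2
d,w=go([516,-98,215],toolrot(1.6))
f=cams.grab_frame("wrist");cv2.imwrite("pics/w1.png",f["image"][:,:,::-1]);print({k:np.round(v,3).tolist() for k,v in f.items() if k!="image"})
print(proj(f,[[516,-98,50],[516,-98,0]]))
E
```

```text
clock: 1.2
eef_pos: [479.5, -160.3, 219.9]
tcp_rot: [3.141, 0.0, 1.6]
contact_force: [-0.6, -0.8, 0.6]
opening: 0.7
grasp_force: 0.0
clock: 1.5
eef_pos: [477.7, -117.3, 219.8]
tcp_rot: [-3.141, 0.0, 1.597]
contact_force: [-0.2, -0.4, -0.2]
opening: 0.706
grasp_force: 0.0
shift m [0.0183 0.0388 0.0048] turn [-0.0002  0.0001 -0.0026]
{'fx': 418.067, 'fy': 418.067, 'cx': 321.956, 'cy': 242.11, 'position': [474.945, -46.727, 343.652], 'orientation': [2.86, -0.0, 0.026]}
[[377.82965487 197.87103207]
 [370.03121564 187.17224787]]
```

View pics/w1.png

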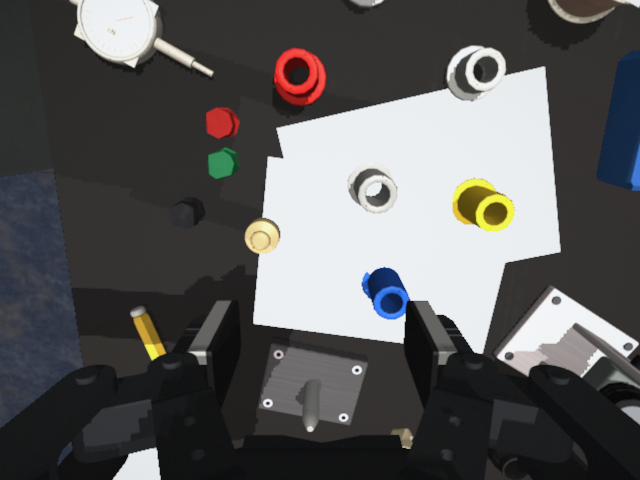

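The wrist view shows the tall steel sleeve's rim at about (378,193), 5 px from my prediction, and the gauge pin tip at (310,428). I'll move above the sleeve and measure again there.

```bash
python3 -m crank '[[0.021,0.0385,0.1,0,0,0,0.3],[0.021,0.0385,0.1,0,0,0,0.3],[0.021,0.0385,0.1,0,0,0,0.3],[0.021,0.0385,0.1,0,0,0,0.3]]'
python3 - <<'E'
from h import *
import cv2
f=cams.grab_frame("wrist");im=f["image"][:,:,::-1].copy();cv2.imwrite("pics/w2.png",im);print({k:np.round(v,3).tolist() for k,v in f.items() if k!="image"}); st()
print(proj(f,[[516,-97,50],[516,-97,0]]))
E
```

```text
clock: 1.95
eef_pos: [514.7, -97.1, 118.6]
tcp_rot: [-3.138, -0.001, 1.594]
contact_force: [0.2, -0.5, 0.4]
opening: 0.701
grasp_force: 0.0
{'fx': 418.067, 'fy': 418.067, 'cx': 321.956, 'cy': 242.11, 'position': [512.595, -26.563, 242.509], 'orientation': [2.861, 0.003, 0.023]}
{'clock': 2.0, 'eef_pos': [515.342, -97.325, 120.141], 'tcp_rot': [-3.14, -0.0, 1.594], 'contact_force': [-0.391, -0.862, 0.936], 'grasp_force': 0.0, 'opening': 0.697}
[[326.90586191 271.44356369]
 [326.22826491 242.9102545 ]]
```

View pics/w2.png

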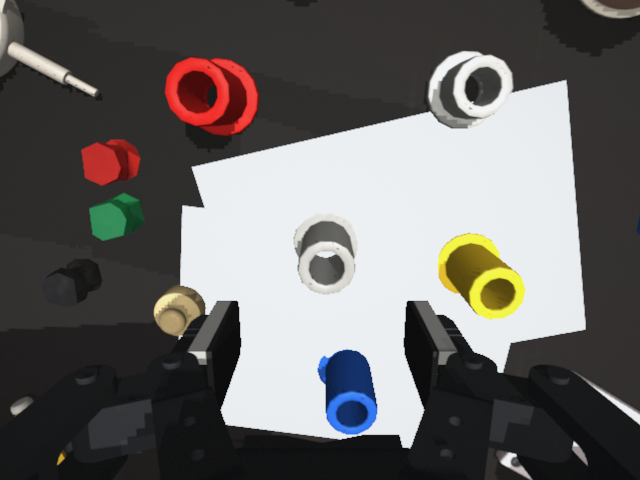

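The sleeve's rim is centred at (327,267.5), which gives about (516,-95.5). I'm descending to TCP z=32.

```bash
python3 -c "
from h import *
go([516,-95.5,32],toolrot(1.594))"
```

```text
shift m [0.0018 0.0008 0.0881] turn [-0.0012 -0.     -0.0001]
```

```bash
python3 -m crank '[[0.0018,0.0008,0.03,0,0,0,0.3],[0.0018,0.0008,0.06,0,0,0,0.3],[0.0018,0.0008,0.088,0,0,0,0.3],[0.0018,0.0008,0.088,0,0,0,0.3],[0.0018,0.0008,0.088,0,0,0,0.3]]'; python3 -m crank '[[0,0,0,0,0,0,0.5],[0,0,0,0,0,0,0.8],[0,0,0,0,0,0,0.8],[0,0,0,0,0,0,0.8],[0,0,0,0,0,0,0.8]]' 60;  python3 -m crank '[[0,0,0,0,0,0,0.8],[0,0,0,0,0,0,0.8],[0,0,0,0,0,0,0.8]]'; python3 -c "
from h import *
st()
go([473,-281,150],toolrot(1.594))"
```

```text
clock: 2.5
eef_pos: [517.1, -95.3, 33.7]
tcp_rot: [3.14, 0.0, 1.594]
contact_force: [1.2, -0.2, 0.9]
opening: 0.701
grasp_force: 0.0
clock: 3.0
eef_pos: [517.5, -94.9, 33.9]
tcp_rot: [3.139, 0.001, 1.595]
contact_force: [-2.1, -1.7, 13.0]
opening: 0.317
grasp_force: 58.7
clock: 3.3
eef_pos: [517.5, -94.9, 33.8]
tcp_rot: [3.139, 0.001, 1.595]
contact_force: [-3.0, -0.7, 14.3]
opening: 0.314
grasp_force: 58.7
{'clock': 3.3, 'eef_pos': [517.515, -94.855, 33.841], 'tcp_rot': [3.139, 0.001, 1.595], 'contact_force': [-3.031, -0.7, 14.27], 'grasp_force': 58.724, 'opening': 0.314}
shift m [-0.1851 -0.0487 -0.1162] turn [0.0025 0.0007 0.0008]
```

```bash
python3 -m crank '[[0,0,-0.04,0,0,0,0.8],[0,0,-0.08,0,0,0,0.8],[0,0,-0.116,0,0,0,0.8],[-0.05,-0.013,-0.116,0,0,0,0.8],[-0.09,-0.025,-0.116,0,0,0,0.8]]'; python3 -m crank '[[-0.04,-0.01,0,0,0,0,0.8],[-0.08,-0.02,0,0,0,0,0.8],[-0.095,-0.024,0,0,0,0,0.8],[-0.095,-0.024,0,0,0,0,0.8],[-0.095,-0.024,0,0,0,0,0.8]]'
python3 - <<'E'
from h import *
import cv2
d,w=go([473,-281,140],toolrot(1.594)); st()
f=cams.grab_frame("wrist");a=f["image"][:,:,::-1];cv2.imwrite("pics/w3.png",a);
for n in("scene","top"):
    g=cams.grab_frame(n);cv2.imwrite(f"pics/{n}3.png",g["image"][:,:,::-1])
s=cv2.imread("pics/scene3.png")[190:290,330:430];t=cv2.imread("pics/top3.png")[215:315,345:445]
k=lambda a,z:cv2.resize(a,z,interpolation=cv2.INTER_CUBIC)
b=np.vstack([k(s,(300,300)),k(t,(300,300))])
cv2.imwrite("pics/m3.png",np.hstack([k(a[150:480,150:480],(500,600)),b]))
E
```

```text
clock: 3.8
eef_pos: [494.8, -186.0, 150.5]
tcp_rot: [3.137, 0.002, 1.598]
contact_force: [-0.0, -0.5, -1.3]
opening: 0.317
grasp_force: 59.5
clock: 4.3
eef_pos: [471.8, -280.1, 148.1]
tcp_rot: [3.141, -0.0, 1.594]
contact_force: [-1.1, -0.2, -0.8]
opening: 0.319
grasp_force: 59.5
shift m [-0.0009  0.0012  0.0081] turn [ 0.0001 -0.0004 -0.0001]
{'clock': 4.3, 'eef_pos': [471.817, -280.138, 148.143], 'tcp_rot': [3.141, -0.0, 1.594], 'contact_force': [-1.128, -0.219, -0.779], 'grasp_force': 59.53, 'opening': 0.319}
```

View pics/m3.png

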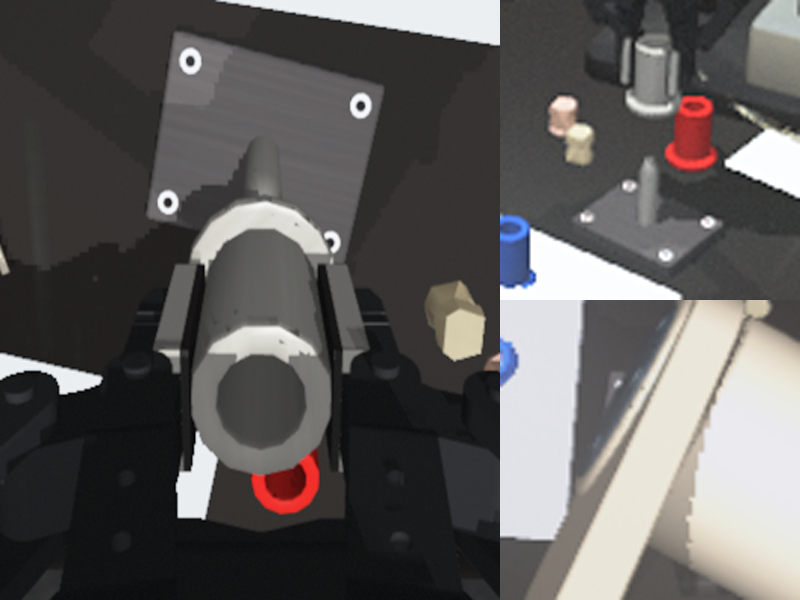

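The sleeve hangs upright and unslipped in the fingers: wrist rim centre is at about (322,371). The gauge plate's screws are centred at about (323.4,234.3). In the scene view the sleeve is above and behind the pin tip (379.7,243.3), as expected at that height.

Run:
```python
from h import *
np.set_printoptions(precision=1,suppress=True)
f=cams.grab_frame("wrist");S=cams.grab_frame("scene");st()
c=lambda x,y:(150+x*.66,150+y*.55)
print("sleeve top",atz(f,*c(261,401),164.3))
sc=[atz(f,*c(*p),12) for p in((190,61),(361,106),(168,203),(332,243))]
print("screws",np.array(sc),np.mean(sc,0))
print("scene pin", atz(S,379.7,243.3,68),"sleeve at flange face", atz(S,380.3,226,114))
# screws in the first top view (crop x4.286)
T=cams.grab_frame("top")
st_=[atz(T,365+(x-300)/4.286,230+(y-300)/4.286,12) for x,y in((389,359),(510,378),(362,524),(482,544))]
print(np.array(st_),np.mean(st_,0))
```

```text
{'clock': 4.55, 'eef_pos': [472.181, -279.548, 147.907], 'tcp_rot': [-3.141, -0.0, 1.596], 'contact_force': [0.35, -0.64, -1.986], 'grasp_force': 59.529, 'opening': 0.315}
sleeve top [ 471.3 -279.1  164.3]
screws [[ 441.5 -246.7   12. ]
 [ 512.7 -260.6   12. ]
 [ 431.7 -298.1   12. ]
 [ 503.5 -311.8   12. ]] [ 472.4 -279.3   12. ]
scene pin [ 469.5 -278.    68. ] sleeve at flange face [ 469.  -275.4  114. ]
[[ 513.9 -262.7   12. ]
 [ 504.3 -314.2   12. ]
 [ 443.5 -248.9   12. ]
 [ 433.6 -299.9   12. ]] [ 473.8 -281.5   12. ]
```

```bash
python3 -m crank '[[-0.0008,0.0007,0.015,0,0,0,0.8],[-0.0008,0.0007,0.03,0,0,0,0.8],[-0.0008,0.0007,0.045,0,0,0,0.8],[-0.0008,0.0007,0.05,0,0,0,0.8],[-0.0008,0.0007,0.05,0,0,0,0.8]]'; python3 -m crank '[[0,0,0.003,0,0,0,0.8],[0,0,0.006,0,0,0,0.8],[0,0,0.009,0,0,0,0.8],[0,0,0.012,0,0,0,0.8],[0,0,0.012,0,0,0,0.8]]'
```

```text
clock: 5.1
eef_pos: [472.4, -280.8, 97.3]
tcp_rot: [-3.14, -0.001, 1.595]
contact_force: [0.4, 0.4, -1.0]
opening: 0.315
grasp_force: 59.5
clock: 5.6
eef_pos: [472.4, -281.1, 85.5]
tcp_rot: [-3.141, -0.001, 1.595]
contact_force: [0.4, 2.7, -2.5]
opening: 0.317
grasp_force: 59.5
```

The sleeve is over the nose, with a slight push towards +y. I'll correct 0.5 mm and go on down.

```bash
python3 -m crank '[[0.0005,0,0.006,0,0,0,0.8],[0.0005,0,0.012,0,0,0,0.8],[0.0005,0,0.018,0,0,0,0.8],[0.0005,0,0.022,0,0,0,0.8],[0.0005,0,0.022,0,0,0,0.8]]'
```

```text
clock: 6.1
eef_pos: [472.2, -280.8, 63.1]
tcp_rot: [-3.141, -0.0, 1.595]
contact_force: [-0.3, -1.0, -2.2]
opening: 0.317
grasp_force: 59.6
```

```bash
python3 -m crank '[[0,0,0.004,0,0,0,0.8],[0,0,0.008,0,0,0,0.8],[0,0,0.012,0,0,0,0.8],[0,0,0.014,0,0,0,0.8],[0,0,0.014,0,0,0,0.8]]'
```

```text
clock: 6.6
eef_pos: [472.4, -280.9, 49.5]
tcp_rot: [-3.141, -0.0, 1.595]
contact_force: [0.5, 0.3, -1.3]
opening: 0.32
grasp_force: 59.5
```

Flange should be about 3.5 mm above the plate, so I'll creep down until I feel contact.

```bash
python3 -m crank '[[0,0,0.001,0,0,0,0.8],[0,0,0.002,0,0,0,0.8],[0,0,0.003,0,0,0,0.8],[0,0,0.0032,0,0,0,0.8],[0,0,0.0032,0,0,0,0.8]]'
```

```text
clock: 7.1
eef_pos: [472.6, -280.9, 46.7]
tcp_rot: [3.142, 0.0, 1.595]
contact_force: [-0.1, 0.4, -0.8]
opening: 0.316
grasp_force: 59.5
```

```bash
python3 -m crank '[[0,0,0.0005,0,0,0,0.8],[0,0,0.001,0,0,0,0.8],[0,0,0.0015,0,0,0,0.8],[0,0,0.0015,0,0,0,0.8]]'
```

```text
clock: 7.5
eef_pos: [472.7, -280.9, 45.9]
tcp_rot: [3.141, 0.0, 1.595]
contact_force: [-2.3, 2.4, 8.9]
opening: 0.314
grasp_force: 60.8
```

Seated: firm contact at TCP z=45.9, which is plate top plus the 34 mm grasp height. Holding briefly, then drawing off.

```bash
python3 -m crank '[[0,0,0,0,0,0,0.8],[0,0,0,0,0,0,0.8],[0,0,0,0,0,0,0.8]]'; python3 -m crank '[[0,0,-0.01,0,0,0,0.8],[0,0,-0.025,0,0,0,0.8],[0,0,-0.04,0,0,0,0.8],[0,0,-0.055,0,0,0,0.8],[0,0,-0.07,0,0,0,0.8]]';python3 -m crank '[[0,0,-0.03,0,0,0,0.8],[0,0,-0.07,0,0,0,0.8],[0,0,-0.11,0,0,0,0.8],[0,0,-0.125,0,0,0,0.8],[0,0,-0.125,0,0,0,0.8]]'
python3 - <<'E'
from h import *
ax=R.from_euler('z',150,degrees=True).apply([.5,0,3**.5/2]); L=np.array([675,-223,125])
for d in(110,60):
    P=L+ax*(d+34);print(P.round(1));go(P,toolrot(1.594,ax))
E
```

```text
clock: 7.8
eef_pos: [472.6, -280.9, 45.9]
tcp_rot: [3.141, 0.0, 1.595]
contact_force: [-2.9, 2.5, 9.6]
opening: 0.316
grasp_force: 60.8
clock: 8.3
eef_pos: [472.8, -281.1, 117.0]
tcp_rot: [3.141, 0.001, 1.595]
contact_force: [0.2, -0.6, -0.3]
opening: 0.318
grasp_force: 59.6
clock: 8.8
eef_pos: [473.9, -281.8, 244.0]
tcp_rot: [3.136, 0.003, 1.595]
contact_force: [-1.4, -0.3, -1.1]
opening: 0.314
grasp_force: 59.6
[ 612.6 -187.   249.7]
shift m [ 0.0914  0.141  -0.0052] turn [-0.45   -0.2553  0.061 ]
[ 634.3 -199.5  206.4]
shift m [0.0786 0.1621 0.0382] turn [-0.45   -0.2553  0.061 ]
```

```bash
python3 -m crank '[[0.022,0.035,-0.001,-0.11,-0.06,0.015,0.8],[0.045,0.07,-0.002,-0.22,-0.125,0.03,0.8],[0.068,0.105,-0.004,-0.34,-0.19,0.045,0.8],[0.0914,0.141,-0.0052,-0.45,-0.2553,0.061,0.8],[0.0914,0.141,-0.0052,-0.45,-0.2553,0.061,0.8]]'; python3 -m crank '[[0,0,0,0,0,0,0.8],[0,0,0,0,0,0,0.8]]'
python3 - <<'E'
from h import *
import cv2
ax=R.from_euler('z',150,degrees=True).apply([.5,0,3**.5/2]); L=np.array([675,-223,125]); st()
go(L+ax*94,toolrot(1.594,ax))
f=cams.grab_frame("wrist");a=f["image"][:,:,::-1];cv2.imwrite("pics/w4.png",a)
print(proj(f,[L,L+60*ax,L+110*ax]).round(1).tolist())
s=cams.grab_frame("scene");b=s["image"][:,:,::-1];cv2.imwrite("pics/s4.png",b)
print(proj(s,[L,L+60*ax,L+110*ax]).round(1).tolist())
k=lambda a,z:cv2.resize(a,z,interpolation=cv2.INTER_CUBIC)
cv2.imwrite("pics/m4.png",np.hstack([k(a[120:480,160:480],(400,450)),k(b[150:285,230:350],(400,450))]))
E
```

```text
clock: 9.3
eef_pos: [611.7, -182.9, 243.8]
tcp_rot: [2.673, 0.232, 1.479]
contact_force: [-0.4, -0.6, -1.5]
opening: 0.315
grasp_force: 59.6
clock: 9.5
eef_pos: [610.6, -186.1, 244.5]
tcp_rot: [2.678, 0.232, 1.478]
contact_force: [-0.4, -0.4, -0.1]
opening: 0.316
grasp_force: 59.6
{'clock': 9.5, 'eef_pos': [610.607, -186.06, 244.53], 'tcp_rot': [2.678, 0.232, 1.478], 'contact_force': [-0.389, -0.35, -0.097], 'grasp_force': 59.558, 'opening': 0.316}
shift m [-0.0021  0.0045  0.0466] turn [-0.0078 -0.0038  0.0008]
[[331.0, 236.7], [332.5, 267.0], [334.5, 308.0]]
[[284.7, 208.6], [289.9, 193.6], [294.5, 180.2]]
```

View pics/m4.png

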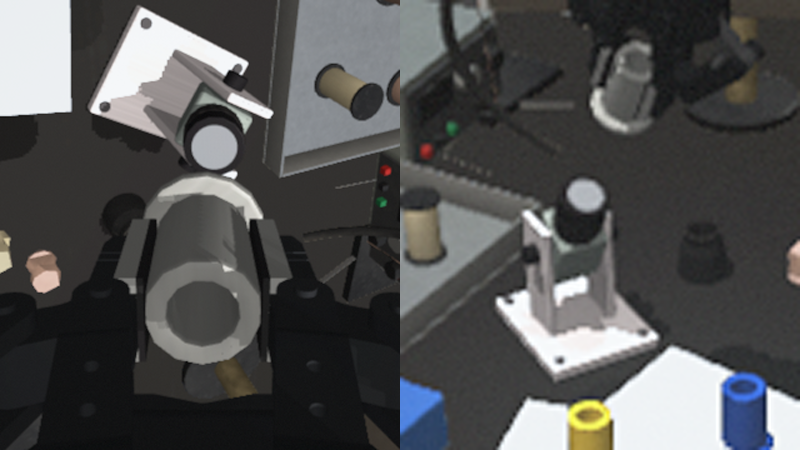

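The sleeve is held square above the camera. The lens disc is at wrist (330.4,237.6) against a predicted (331,236.7), so the lens estimate is good to about 1 mm. Advancing to 60 mm.

```bash
python3 -m crank '[[-0.0005,0.001,0.012,-0.004,-0.002,0,0.8],[-0.001,0.002,0.024,-0.008,-0.004,0,0.8],[-0.0015,0.003,0.036,-0.008,-0.004,0,0.8],[-0.002,0.0045,0.0466,-0.008,-0.004,0,0.8],[-0.002,0.0045,0.0466,-0.008,-0.004,0,0.8]]'; python3 -m crank '[[0,0,0,0,0,0,0.8],[0,0,0,0,0,0,0.8],[0,0,0,0,0,0,0.8],[0,0,0,0,0,0,0.8]]'
python3 - <<'E'
from h import *
import cv2
ax=R.from_euler('z',150,degrees=True).apply([.5,0,3**.5/2]); L=np.array([675,-223,125]); st()
go(L+ax*94,toolrot(1.594,ax))
f=cams.grab_frame("wrist");a=f["image"][:,:,::-1]
s=cams.grab_frame("scene");b=s["image"][:,:,::-1]
print(proj(s,[L,L+60*ax,L+110*ax]).round(1).tolist())
k=lambda a,z:cv2.resize(a,z,interpolation=cv2.INTER_CUBIC)
cv2.imwrite("pics/m5.png",np.hstack([k(a[120:480,160:480],(400,450)),k(b[150:285,230:350],(400,450))]))
E
```

```text
clock: 10.1
eef_pos: [635.2, -199.9, 205.2]
tcp_rot: [2.669, 0.236, 1.475]
contact_force: [-0.5, -0.1, -0.2]
opening: 0.313
grasp_force: 59.6
clock: 10.5
eef_pos: [635.3, -199.4, 207.8]
tcp_rot: [2.666, 0.236, 1.475]
contact_force: [1.7, 0.4, -1.1]
opening: 0.317
grasp_force: 59.6
{'clock': 10.5, 'eef_pos': [635.273, -199.447, 207.838], 'tcp_rot': [2.666, 0.236, 1.475], 'contact_force': [1.674, 0.394, -1.067], 'grasp_force': 59.565, 'opening': 0.317}
shift m [ 0.0002 -0.0015  0.0008] turn [0.0032 0.001  0.    ]
[[284.7, 208.6], [289.9, 193.6], [294.5, 180.2]]
```

View pics/m5.png

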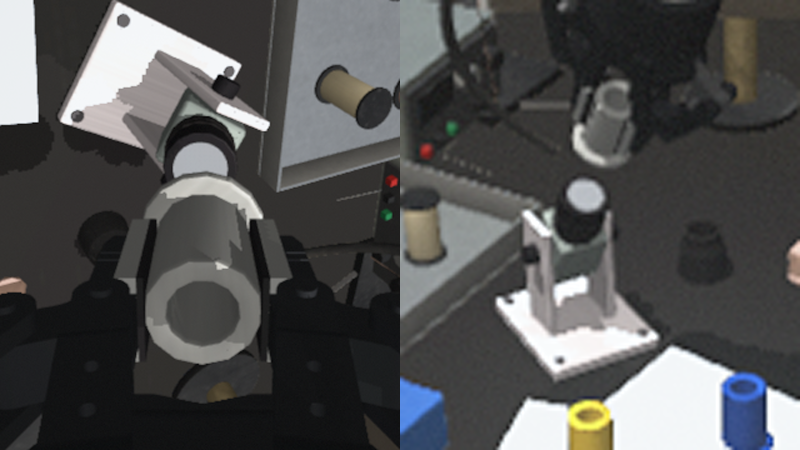

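The flange face is at scene (291,193.5) against a view point of (289.9,193.6), so it is aligned and clear of the lens. I'll settle and hand in.

```bash
python3 -m crank '[[0,0,0,0,0,0,0.8],[0,0,0,0,0,0,0.8],[0,0,0,0,0,0,0.8]]'; python3 -c "
from rig import sign_off
print(sign_off())"
```

```text
clock: 10.9
eef_pos: [635.2, -199.5, 207.4]
tcp_rot: [2.667, 0.236, 1.475]
contact_force: [-0.5, -0.5, -0.6]
opening: 0.319
grasp_force: 59.6
the job is handed in; nothing more can be done
None
```

I seated the tall sleeve fully on the gauge pin, drew it off, and handed in at 10.9 s on the robot clock with it held still and square to the lens. By my camera measurements the flange face is within about 2 mm of the view point; the sign-off gave no verdict.

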